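Pack the stray crab into its flip-top box and clasp it

TASK

The toy crab has strayed under the front edge of the slatted riser: reach in under the board, take it out and set it down, right way up and without dropping it, in the open flip-top box. Then fold the lid down and press it past its snap catch until it is fully shut, and finally swing the box's side clasp lever down flat over the lid's ear. Leave all the other toys, the bowl and the vase where they are.

Things in the scene. Friction and masses are not known exactly. Their poses are not given: they have to be found in the camera images.
- crab: Loose plastic toy crab, 60 g, right way up under the riser's front edge, its x roughly along the riser's x. Origin: centre of underside; z up, x along its width, y to its claws. Shell 60 (x) x 40 (y) x 37 high mm, flat front and back faces 5 to 30 mm up: grip across y at the middle. Claws reach y = +46 at x = +-22 to +-39 mm, 8 to 24 mm up; thin legs to x = +-44.
- riser: Fixed low slatted ash riser. Origin: on the bench under the middle of its front edge; x points back under the board, y along the edge. Board 103 deep, three slats, 280 wide, underside 160, top 174 mm up; 18 mm side panels at y = +-131; open front and back. The crab's centre is 8 to 24 mm behind the edge: come in tilted. Riser and box may swap sides.
- riser_edge (a point): Middle of the lower front edge of the riser's board, 160 mm above the bench.
- toybox: Fixed white plastic flip-top box, outside 130 (x) x 170 (y) x 50 (z) mm, walls 4 mm, floor top 5 mm up. Origin: middle of the lower edge of its far wall, the box reaching from x = 0 to -130 mm; its front faces its -x (towards the robot). The lid is hinged on its far (+x) rim and the clasp is on its -y side.
- box_in (a point): Centre of the box's inner floor, axes as the box. Inner space 122 x 162 mm, 45 mm deep.
- lid (a joint): Lid angle, rad: 0 shut, grows as it opens up and back; starts at 1.65 to 1.9 (standing up); a stiff hinge keeps it where left. It stops on a sprung catch at about 0.12 and needs some 6 to 12 N at its front edge to snap past; shut is below 0.03. Clear plate 134 x 172 x 6 mm, top face 7 mm above the hinge line, with a tongue at its front and a small ear on its -y side.
- lid_hinge (a point): Middle of the lid's hinge line (box x = 0, y = 0, z = 50 mm); the axis runs along the box's y.
- lid_front (a point): Point on the lid's outer (upper) face at the middle of its front edge, 125 mm from the hinge line; when shut it is 57 mm above the bench.
- clasp (a joint): Clasp lever angle, rad: 0 shut (lying level, pointing to the box's +x, over the lid's ear), grows as its free end rises; starts at 1.0 to 1.3 and stays where it is left (stiff, about 1 N at the tip). Shut means below 0.1.
- clasp_hinge (a point): Pivot of the clasp lever, on a post at the box's -y side near the front (box x = -120, y = -94, z = 64 mm); its axis runs along the box's y. Steel bar 95 long, 10 wide, 8 thick mm with a 22 x 22 x 8 mm thumb pad at its end.
- clasp_tip (a point): Centre of the thumb pad's upper (outer) face, 95 mm from the pivot; when shut 68 mm above the bench.
- bowl: Bystander: steel bowl 92 mm across, 45 high, on the riser. Origin: underside.
- vase: Bystander: small ceramic vase 72 mm across, 105 high, on the riser. Origin: underside.
- rod: Bystander: wooden fishing rod 240 mm long, 12 to 18 thick, lying on the bench between riser and box, pointing away from the robot. Origin: middle of its underside.
- starfish: Bystander: flat plastic starfish 60 mm across, 12 high, on the bench between riser and box.
- fish: Bystander: plastic fish 80 mm long, 28 high, 22 wide, on the bench near the robot, right side.
- crayon: Bystander: fat crayon 100 mm long, 16 thick, on the bench near the robot, left side.

How it is judged (in metres and radians):
On the way, in this order (a step that is already met when the one before it is completed fails the run):
1. the crab stands right way up on the box's floor, let go, while the lid is still open (x of crab in the frame of box_in between -0.05 and 0.05 m and y of crab in the frame of box_in between -0.065 and 0.065 m and z of crab in the frame of box_in below 0.01 m and angle between crab's own z axis and vertical below 0.3 rad and linear speed of crab below 0.03 m/s and contact force between the fingers and crab below 0.3 N and value of joint lid above 0.6 rad), for 0.2 s.
2. the lid is pressed past its catch, fully shut, while the clasp is still up (value of joint lid below 0.03 rad and value of joint clasp above 0.5 rad), for 0.2 s.
3. the clasp lever is down over the shut lid's ear (value of joint clasp below 0.1 rad and value of joint lid below 0.03 rad), for 0.2 s.
At the end, for the whole second after the job is handed in: The crab rests in the box on its floor, right way up (within 17 degrees), inside all four walls; the lid is past its catch and shut (below 0.03 rad, 4 mm at its front edge); the clasp lever is down (below 0.1 rad) (all of step 3 and x of crab in the frame of box_in between -0.05 and 0.05 m and y of crab in the frame of box_in between -0.065 and 0.065 m and z of crab in the frame of box_in below 0.01 m and angle between crab's own z axis and vertical below 0.3 rad and linear speed of crab below 0.03 m/s); the robot touches nothing.
It fails at once if one of the other toys (rod, starfish, fish, crayon) is shifted by more than 30 mm (distance of any of rod, starfish, fish, crayon from where it was at the start of the episode above 0.03 m).
It fails at once if the bowl or the vase is shifted by more than 30 mm or tipped (distance of any of bowl, vase from where it was at the start of the episode above 0.03 m or angle between any of bowl, vase's own z axis and vertical above 0.5 rad).
It fails at once if the crab is dropped (falls freely from more than about 50 mm) (linear speed of crab above 1 m/s and contact force between the fingers and crab below 0.1 N).
It also fails if it takes over 72 s, if anything falls off the work surface, if the arm or the gripper's body presses on something with over 40 N, if the wrist force passes 120 N, or if a joint passes its speed limit or range.

ROBOT

A 7-joint arm with a two-finger parallel gripper is mounted at the origin on the work surface. World frame = base frame: x ahead of the robot, y to its left, z up, the work surface at z = 0. Lengths are in m, angles in degrees, forces in N, time in s.
With the tool pointing down it reaches from about 0.425 to 0.875 m from the base axis. Payload 4.7 kg.
Tool frame: the origin (TCP) lies at the very end of the fingers, on their centre line; the grasp point (between the pads) lies 19 mm behind it; z points along the fingers, y is the line along which they close (so a half turn about z gives the same grasp; the last joint's range is limited). The gripper opens to 87 mm and grips with 3 to 60 N. Pads are 19 mm wide; open, the fingers measure 117 mm over their backs; the gripper's body (75 mm by 190 mm) begins 51 mm behind the grasp point.
Start: joints at [-75.166, 18.392, -4.016, 83.108, 1.295, 78.541, -3.26], TCP at [0.158, 0.631, 0.223] pointing down, gripper open.
Joint ranges: [-163.93, 163.93], [-17.29, 119.83], [-79.2, 71.16], [3.27, 140.29], [-89.18, 269.18], [5.43, 117.66], [-154.24, 154.24]. Speed limits (degrees/s): [147.25, 147.25, 180, 180, 180, 180, 180].

INTERFACE

Orientations are given as [roll, pitch, yaw] about the fixed x, y, z axes, in that order (R = Rz(yaw) Ry(pitch) Rx(roll)).
In Python, from cell import get_obs, cams, ticket, finder gives the robot as it stands.
- The arm moves only by the shell command python3 -m creep 'ROWS' [FORCE]. ROWS is text: rows parted by semicolons, each of 5 numbers parted by spaces: the shift along the world's x, y, z in m, then the turn about the world's z in degrees, then the finger opening in m, from 0 to 0.087. A call has 1 to 8 rows; each row shifts and turns the commanded pose from where the row before left it; what a row does not reach is not made up. A row lasts 1/8 s, in which the tool goes at most 62.5 mm and 10.7 degrees, less where a joint would pass 70% of its speed; a pose out of reach is approached as far as the arm can. A call with a gripper value outside its range is refused whole. The fingers move at their own pace and stop on an object; FORCE is the grip in N (left out, the last holds). Time passes only in rows, so rows that do not move let the fingers close. It gives the time, the measured TCP pose, the force, the opening and the grip force at its end, in the units of the state.
- get_obs(): the state, without advancing time (a new reading comes with each control period).
- cams.read_camera(name): name is "scene" or "top" or "wrist"; returns the picture (400x640x3 uint8, red, green, blue); there is no depth.
- cams.calibration(name): a dict with "fx", "fy", "cx", "cy" (pixels), "extrinsics" (4x4, takes a point from world to camera coordinates). Camera axes: x right, y down, z forward; pixel columns grow to the right and rows downward; lengths in m; the calibration is good to about 2 mm. A picture is of the moment at which its call begins: read the wrist's pose just before it. calibration takes no time and is no camera call; for the wrist camera it gives the pose at the moment of the call.
- ticket.sign_off(): hands the job in; it is judged then, once.
Trained networks look in the newest picture that a camera, given by its name, has taken for a name from the list of things; names that differ only in an ending like _2 or _b are one class to them, and where a whole thing is asked for, a point or a joint stands for the part that bears it (a point fixed in the world has none). Each returns a list of dicts, best first, with "p" (0 to 1); they miss things now and then, are a little off and sometimes report something else, mostly with a low value. They report only what shows in the picture. A call takes as long as a camera call.
- finder.masks_of(name, camera): "mask" (400x640 bool, what is visible of it) and "xy" ([column, row] in pixels, amid what is visible of it).
- finder.tip_of(name, camera): "xy" ([column, row] in pixels: a listed point, or the origin of a listed thing).
The state is a dict: "time_s": time; "qpos": joint angles; "joint_velocities": joint speeds; "effort": joint torques, N m; "tool_pos": TCP position; "tool_rot": TCP orientation; "force": force on the tool from outside, world axes, zero at the start; "wrist_torque": the same for the moment, N m; "grip_width": finger opening in m; "grasp_force": force on a finger pad.
Only numpy, scipy, OpenCV 4.12 (cv2) and the standard library are available. Lean on these libraries where they do the work, as an engineer would, in place of code of your own. Each camera call takes 0.05 s, during which the arm holds its last target. There are 200 camera calls.

## Working session

There is one attempt and no reset: what is moved stays moved. The work goes in short steps, Python scripts to look and compute and a shell command to move; the robot and the scene stay as the last step left them, time stands still between calls to the robot, and variables do not carry over. Pictures are saved under pics/ and viewed, at most 14 in all, crops included, and the job is handed in when it is done.

```bash
ls; mkdir -p pics
cat > h.py <<'E'
import numpy as np, cv2
from cell import get_obs, cams, ticket, finder
def ray(c,uv):
    k=cams.calibration(c); E=np.array(k["extrinsics"]); R,t=E[:3,:3],E[:3,3]
    d=R.T@np.array([(uv[0]-k["cx"])/k["fx"],(uv[1]-k["cy"])/k["fy"],1]); return -R.T@t,d/np.linalg.norm(d)
def atz(c,uv,z):
    o,d=ray(c,uv); return o+d*(z-o[2])/d[2]
def tri(obs):
    A=np.zeros((3,3));b=np.zeros(3)
    for c,uv in obs:
        o,d=ray(c,uv);P=np.eye(3)-np.outer(d,d);A+=P;b+=P@o
    p=np.linalg.solve(A,b); return p,[round(float(np.linalg.norm((np.eye(3)-np.outer(d,d))@(p-o)))*1000,1) for o,d in [ray(c,u) for c,u in obs]]
def proj(c,p):
    k=cams.calibration(c);q=np.array(k["extrinsics"])@np.r_[p,1];return [k["fx"]*q[0]/q[2]+k["cx"],k["fy"]*q[1]/q[2]+k["cy"]]
E
python3 - <<'E'
from h import *
np.set_printoptions(precision=4,suppress=True)
o=get_obs();print(o["tool_pos"],o["tool_rot"])
ims=[]
for c in ["scene","top"]:
    im=cams.read_camera(c);cv2.imwrite(f"pics/{c}0.png",im[:,:,::-1])
    R=ray(c,(320,200));print(c,R[0],R[1])
    for n in ["crab","riser","riser_edge","toybox","box_in","lid_hinge","lid_front","clasp_hinge","clasp_tip","bowl","vase","rod","starfish","fish","crayon"]:
        r=finder.tip_of(n,c);print(n,[(np.round(x["xy"],1).tolist(),round(x["p"],2)) for x in r[:2]])
E
```

```text
pics
[0.1574 0.6301 0.2215] [-179.8899    0.0061  165.9779]
scene [ 1.0438 -0.0016  0.8918] [-0.5405 -0.0207 -0.8411]
crab [([400.0, 248.1], 0.71)]
riser [([448.8, 239.8], 0.62)]
riser_edge [([412.0, 215.3], 0.82), ([451.8, 239.9], 0.16)]
toybox [([243.9, 247.1], 0.6)]
box_in [([244.8, 222.3], 0.96), ([243.0, 167.3], 0.53)]
lid_hinge [([244.1, 236.3], 0.93)]
lid_front [([227.3, 229.3], 0.91)]
clasp_hinge [([216.4, 188.4], 0.56), ([452.0, 238.7], 0.25)]
clasp_tip [([201.8, 182.1], 0.44)]
bowl [([448.9, 240.7], 0.89), ([242.7, 247.2], 0.26)]
vase [([380.7, 228.0], 0.87), ([328.2, 277.9], 0.27)]
rod [([330.3, 190.4], 0.71), ([402.1, 250.7], 0.44)]
starfish [([412.5, 214.6], 0.53), ([329.9, 280.3], 0.51)]
fish [([243.2, 167.6], 0.75), ([243.0, 243.6], 0.54)]
crayon [([416.6, 178.6], 0.66)]
top [ 0.4768 -0.0162  1.001 ] [ 0.0354  0.0364 -0.9987]
crab [([254.6, 158.5], 0.75)]
riser []
riser_edge [([236.5, 156.9], 0.95), ([418.3, 157.6], 0.66)]
toybox [([414.8, 157.9], 0.94)]
box_in [([413.8, 186.6], 0.76)]
lid_hinge [([418.1, 157.8], 0.79)]
lid_front [([432.3, 125.4], 0.66)]
clasp_hinge [([458.0, 206.9], 0.65), ([254.5, 158.1], 0.17)]
clasp_tip [([457.6, 207.5], 0.66), ([471.9, 190.0], 0.6)]
bowl []
vase [([276.3, 132.5], 0.58), ([430.6, 255.8], 0.4)]
rod [([328.5, 229.4], 0.89)]
starfish [([414.8, 158.3], 0.74)]
fish [([255.1, 158.3], 0.73), ([430.6, 253.4], 0.66)]
crayon [([226.5, 248.4], 0.58), ([238.3, 156.1], 0.57)]
```

Run:
```python
from h import *
np.set_printoptions(precision=4,suppress=True)
P={"crab":([400,248.1],[254.6,158.5],0),"edge":([412,215.3],[236.5,156.9],.16),"box":([243.9,247.1],[414.8,157.9],0),"box_in":([244.8,222.3],[413.8,186.6],.005),"hinge":([244.1,236.3],[418.1,157.8],.05),"front":([227.3,229.3],[432.3,125.4],.17),"ch":([216.4,188.4],[458,206.9],.064),"ct":([201.8,182.1],[471.9,190],.145),"rod":([330.3,190.4],[328.5,229.4],0),"vase":([380.7,228],[276.3,132.5],.174)}
for n,(a,b,z) in P.items(): print(n,*tri([("scene",a),("top",b)]),atz("scene",a,z)[:2],atz("top",b,z)[:2])
print(atz("scene",(448.9,240.7),.174),"bowl")
print(atz("scene",(328.2,277.9),0),"starfish?",atz("scene",(243.2,167.6),0),"fish",atz("top",(430.6,254),0))
print(atz("top",(226.5,248.4),0),"crayon")
```

```text
crab [0.6156 0.1833 0.0145] [0.4, 0.4] [0.6085 0.1868] [0.6176 0.1858]
edge [0.5998 0.191  0.1514] [3.3, 3.3] [0.6054 0.1854] [0.5987 0.1922]
box [ 0.6184 -0.2163 -0.007 ] [2.6, 2.6] [ 0.6218 -0.212 ] [ 0.6176 -0.2175]
box_in [ 0.5462 -0.2187 -0.006 ] [3.1, 3.1] [ 0.5522 -0.2192] [ 0.5452 -0.2134]
hinge [ 0.6116 -0.2117  0.0412] [5.3, 5.3] [ 0.6164 -0.2041] [ 0.6108 -0.2153]
front [ 0.6614 -0.217   0.169 ] [3.3, 3.3] [ 0.6622 -0.2133] [ 0.6616 -0.2202]
ch [ 0.493  -0.2955  0.0738] [5.1, 5.1] [ 0.4871 -0.2935] [ 0.4935 -0.3038]
ct [ 0.5275 -0.3043  0.1492] [2.8, 2.8] [ 0.525 -0.303] [ 0.5281 -0.3088]
rod [0.4387 0.0015 0.0016] [2.5, 2.5] [0.4376 0.004 ] [ 0.4387 -0.0011]
vase [0.6479 0.109  0.1735] [3.5, 3.5] [0.6479 0.1124] [0.6476 0.1054]
[0.6723 0.2532 0.174 ] bowl
[0.6958 0.0056 0.    ] starfish? [ 0.3678 -0.2519  0.    ] fish [ 0.3778 -0.2545  0.    ]
[0.3909 0.2554 0.    ] crayon
```

View pics/scene0.png

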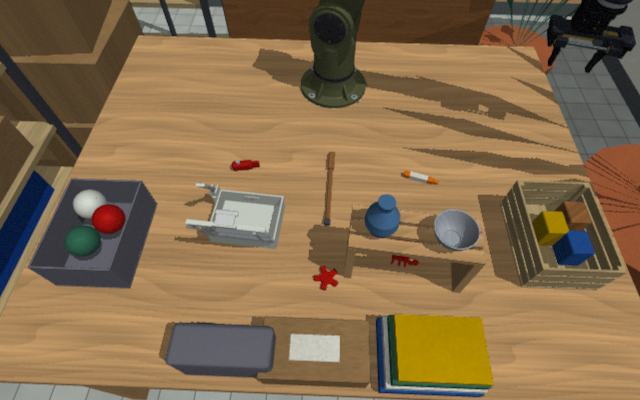

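View pics/top0.png

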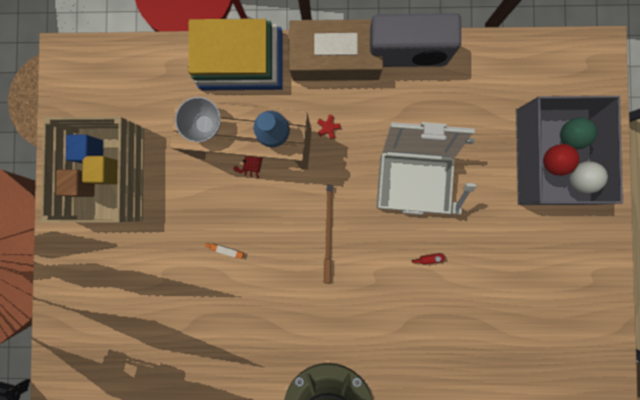

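The top view shows the riser front at about rows 150–163, the crab at (250,165) and the box at (415,185) with its lid up. The scene view agrees. The moves cannot tilt the tool directly, so I'll see what the arm does at the edge of its reach, well away from everything.

```bash
python3 -m creep '0 0 0.05 10 0.03;0 0 0.05 10 0.03;0 0 0.05 10 0.03;0 0 0.05 10 0.03;0 0 0.05 10 0.03;0 0 0.05 10 0.03;0 0 0.05 10 0.03;0 0 0.05 10 0.03'
python3 - <<'E'
from h import *
o=get_obs();print(np.round(o["qpos"],1),o["tool_rot"],o["tool_pos"])
from scipy.spatial.transform import Rotation as R
E=np.array(cams.calibration("wrist")["extrinsics"]);c=-E[:3,:3].T@E[:3,3]
print("cam in tool",R.from_euler("xyz",o["tool_rot"],degrees=True).inv().apply(c-o["tool_pos"]))
E
```

```text
time_s: 2.6
tool_pos: [0.1558, 0.6186, 0.572]
tool_rot: [179.3, 2.4, -116.7]
force: [0.0, 1.0, -0.7]
grip_width: 0.0308
grasp_force: 0.0
[-84.   22.4  11.5  37.8  -5.2 117.6  77.3] [ 179.29442575    2.39458621 -116.71006451] [0.15576929 0.61857832 0.57202646]
cam in tool [ 0.07255272  0.00164176 -0.16174855]
```

```bash
python3 -m creep '0 0 0 10 0.03;0.01 0.04 0.04 3 0.03;0.01 0.04 0.04 0 0.03;0.01 0.04 0.04 0 0.03;0.01 0.04 0.04 0 0.03;0.01 0.04 0.04 0 0.03'
python3 - <<'E'
from h import *
o=get_obs();print(np.round(o["qpos"],1),o["tool_rot"],o["tool_pos"])
E
```

```text
time_s: 3.35
tool_pos: [0.1818, 0.7295, 0.6143]
tool_rot: [179.2, 14.6, -104.2]
force: [1.2, -0.4, 0.7]
grip_width: 0.0299
grasp_force: 0.0
[-80.5  36.8  17.7  11.4 -15.2 117.6  89.6] [ 179.15237708   14.64081652 -104.15221908] [0.18184994 0.72954877 0.61425756]
```

```bash
python3 -m creep '0 0 0.05 0 0.03;0 0 0.05 0 0.03;0 0 0.05 0 0.03;0 0 0.05 0 0.03'
python3 - <<'E'
from h import *
o=get_obs();print(np.round(o["qpos"],1),o["tool_rot"],o["tool_pos"])
E
```

```text
time_s: 3.85
tool_pos: [0.1662, 0.6698, 0.7125]
tool_rot: [179.0, 22.0, -104.3]
force: [-0.4, -0.2, -0.1]
grip_width: 0.0302
grasp_force: 0.0
[-81.8  28.2  17.7  12.6 -13.8 117.6  89.4] [ 179.044492     22.01120032 -104.28933337] [0.16620773 0.66982207 0.71246464]
```

```bash
python3 -m creep '0 0 0.05 0 0.03;0 0 0.05 0 0.03;0 0 0.05 0 0.03;0 0 0.05 0 0.03;0 0 0.04 0 0.03'
python3 - <<'E'
from h import *
o=get_obs();print(np.round(o["qpos"],1),o["tool_rot"],o["tool_pos"])
E
```

```text
time_s: 4.47
tool_pos: [0.1505, 0.6105, 0.8099]
tool_rot: [178.9, 31.3, -104.5]
force: [0.3, -0.1, 0.3]
grip_width: 0.0302
grasp_force: 0.0
[-83.2  21.9  22.8   9.7 -17.3 117.6  89.1] [ 178.86914634   31.34427844 -104.47961077] [0.15051462 0.61052668 0.80989924]
```

```bash
python3 -m creep '0.018 -0.03 -0.036 -5.5 0.08;0.018 -0.03 -0.036 -5.5 0.08;0.018 -0.03 -0.036 -5.5 0.08;0.018 -0.03 -0.036 -5.5 0.08;0.018 -0.03 -0.036 -5.5 0.08;0.018 -0.03 -0.036 -5.5 0.08;0.018 -0.03 -0.036 -5.5 0.08'; python3 -m creep '0.018 -0.03 -0.036 -5.5 0.08;0.018 -0.03 -0.036 -5.5 0.08;0.018 -0.03 -0.036 -5.5 0.08;0.018 -0.03 -0.036 -5.5 0.08;0.018 -0.03 -0.036 -5.5 0.08;0.018 -0.03 -0.036 -5.5 0.08;0.018 -0.03 -0.036 -5.5 0.08'
python3 - <<'E'
from h import *
o=get_obs();print(np.round(o["qpos"],1),o["tool_rot"],o["tool_pos"])
E
```

```text
time_s: 5.35
tool_pos: [0.2438, 0.445, 0.6207]
tool_rot: [178.7, 31.5, -135.5]
force: [0.7, -0.1, -0.4]
grip_width: 0.0795
grasp_force: 0.0
time_s: 6.22
tool_pos: [0.3873, 0.3292, 0.4147]
tool_rot: [-178.8, 28.0, -168.7]
force: [0.4, 0.4, 0.6]
grip_width: 0.0802
grasp_force: 0.0
[-48.1 -17.2  -7.8 102.2  18.4  75.8  43.5] [-178.82095401   28.02269499 -168.69847958] [0.38728814 0.32924898 0.41472665]
```

```bash
python3 -m creep '0.015 -0.03 -0.035 0 0.08;0.01 -0.03 -0.035 -3 0.08;0.01 -0.03 -0.035 -3 0.08;0.01 -0.03 -0.035 -3 0.08;0.01 -0.02 -0.035 -2 0.08'
python3 - <<'E'
from h import *
np.set_printoptions(precision=4,suppress=True)
o=get_obs();print(np.round(o["qpos"],1),o["tool_rot"],o["tool_pos"])
c="wrist";im=cams.read_camera(c);cv2.imwrite("pics/w1.png",im[:,:,::-1])
for n,z in [("crab",0),("riser",0),("riser_edge",.16)]:
    for r in finder.tip_of(n,c)[:2]: print(n,r["xy"],r["p"],atz(c,r["xy"],z))
for r in finder.masks_of("crab",c)[:1]:
    m=r["mask"];print(r["p"],m.sum());cs=max(cv2.findContours(m.astype("uint8"),0,2)[0],key=cv2.contourArea);b=cv2.boundingRect(cs);print(b)
    for uv in [(b[0],b[1]+b[3]/2),(b[0]+b[2],b[1]+b[3]/2)]: print(atz(c,uv,.015))
E
```

```text
time_s: 6.85
tool_pos: [0.4587, 0.2066, 0.239]
tool_rot: [-178.0, 27.1, -179.7]
force: [0.2, 0.1, -0.2]
grip_width: 0.0798
grasp_force: 0.0
[-32.6 -16.3  -7.1 121.1  19.9  56.6  41.7] [-177.9597   27.0822 -179.7227] [0.4587 0.2066 0.239 ]
crab [319.2, 188.5] 0.64 [0.6079 0.1857 0.    ]
0.7 2173
(296, 158, 61, 65)
[0.6096 0.1649 0.015 ]
[0.6081 0.2408 0.015 ]
```

View pics/w1.png

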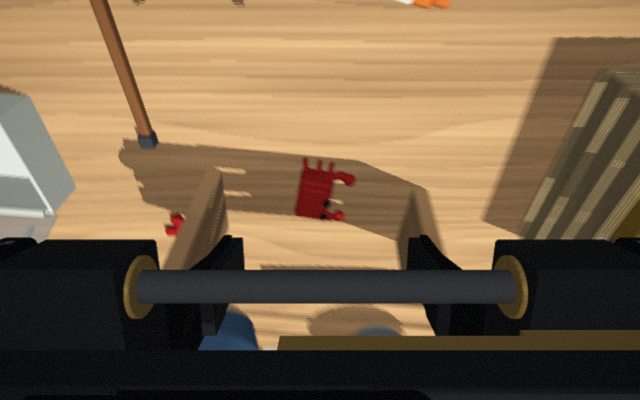

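The crab shows at cols 296–356, rows 158–222, with its claws to the right (+y). The riser's panel fronts are near (218,172) and (420,188), so the riser is slightly rotated. I'll zoom in to get the crab's yaw and the riser's.

Run:
```python
from h import *
im=cv2.imread("pics/w1.png")[130:280,170:460];cv2.imwrite("pics/w1c.png",cv2.resize(im,(783,405),interpolation=cv2.INTER_CUBIC))
```

```text
(no output)
```

View pics/w1c.png

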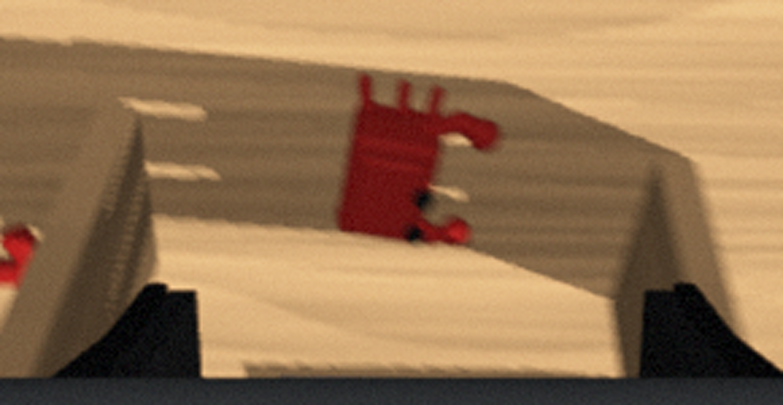

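Run:
```python
from h import *
np.set_printoptions(precision=4,suppress=True)
c="wrist"
for uv in [(220,171.5),(412.6,188.5)]: print("panel",atz(c,uv,0.0))
for uv in [(302.2,168.9),(332.2,171.5),(320,218),(296,214.4)]: print("shell",atz(c,uv,.03))
```

```text
panel [0.593  0.0689 0.    ]
panel [ 0.6162  0.3127 -0.    ]
shell [0.5644 0.1761 0.03  ]
shell [0.5675 0.21   0.03  ]
shell [0.6424 0.1949 0.03  ]
shell [0.6367 0.1646 0.03  ]
```

```bash
python3 -m creep '0.029 -0.002 -0.029 -3 0.087;0.029 -0.002 -0.029 -3 0.087;0.029 -0.002 -0.030 -3 0.087;0 0 0 0 0.087;0 0 0 0 0.087'
python3 - <<'E'
from h import *
np.set_printoptions(precision=4,suppress=True)
o=get_obs();print(np.round(o["qpos"],1),o["tool_rot"],o["tool_pos"])
c="wrist";im=cams.read_camera(c);cv2.imwrite("pics/w2.png",im[:,:,::-1])
for r in finder.tip_of("crab",c)[:2]: print(r["xy"],r["p"],atz(c,r["xy"],0))
for r in finder.masks_of("crab",c)[:1]:
    b=cv2.boundingRect(r["mask"].astype("uint8"));print(b)
E
```

```text
time_s: 7.72
tool_pos: [0.5457, 0.2041, 0.154]
tool_rot: [-178.0, 27.2, 171.6]
force: [-0.5, -0.0, 0.1]
grip_width: 0.0874
grasp_force: 0.0
[-29.1  -0.5  -6.6 117.8  27.7  47.3  29.1] [-178.0231   27.1962  171.5587] [0.5457 0.2041 0.154 ]
[321.7, 176.9] 0.85 [0.6149 0.1837 0.    ]
(299, 136, 78, 85)
```

View pics/w2.png

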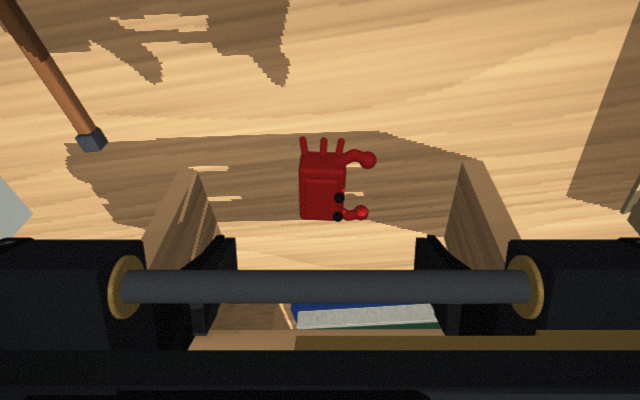

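The crab is square in the fingers at (322,185), claws right, and its measured centre (0.615, 0.184) agrees with before. I'll go in along the tool axis.

```bash
python3 -m creep '0.018 -0.004 -0.036 0 0.087;0.018 -0.004 -0.036 0 0.087;0.018 -0.004 -0.036 0 0.087;0 0 0 0 0.087'; python3 -m creep '0.009 -0.002 -0.018 0 0.087;0.009 -0.003 -0.019 0 0.087;0 0 0 0 0.087;0 0 0 0 0.087'
```

```text
time_s: 8.38
tool_pos: [0.5982, 0.1888, 0.0422]
tool_rot: [-177.7, 26.9, 171.5]
force: [-0.2, 0.6, 0.1]
grip_width: 0.0871
grasp_force: 0.0
time_s: 8.88
tool_pos: [0.6178, 0.1865, 0.0093]
tool_rot: [-178.0, 27.2, 171.5]
force: [-0.4, -0.2, 1.2]
grip_width: 0.0871
grasp_force: 0.0
```

```bash
python3 -m creep '0 0 0 0 0.06;0 0 0 0 0.045;0 0 0 0 0.02;0 0 0 0 0.02;0 0 0 0 0.02;0 0 0 0 0.02' 15
python3 - <<'E'
from h import *
o=get_obs();print(o["grip_width"],o["grasp_force"])
c="wrist";im=cams.read_camera(c);cv2.imwrite("pics/w3.png",im[:,:,::-1])
E
```

```text
time_s: 9.62
tool_pos: [0.6173, 0.1852, 0.0071]
tool_rot: [-177.9, 27.1, 171.5]
force: [-0.1, -0.6, 0.8]
grip_width: 0.0404
grasp_force: 14.8
0.040404590322826436 14.804833416677639
```

View pics/w3.png

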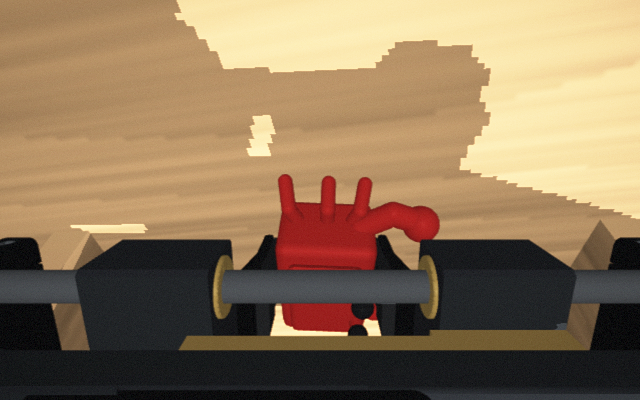

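The crab is held at 40 mm opening with its legs and claws clear of the fingers. I'll lift it slightly, draw it out level, then raise it.

```bash
python3 -m creep '0 0 0.01 0 0.02;0 0 0.012 0 0.02;-0.025 0.002 0.003 0 0.02;-0.03 0.004 0 0 0.02;-0.03 0.004 0 0 0.02;-0.03 0.004 0.01 0 0.02;-0.02 0 0.03 0 0.02;0 0 0.04 0 0.02' 20; python3 -m creep '0 -0.02 0.04 2 0.02;0 -0.04 0.03 2 0.02;0 -0.05 0.02 2 0.02;0 -0.055 0 2 0.02;0 -0.055 0 0 0.02;0 -0.055 0 0 0.02;0 -0.05 0 0 0.02;0 -0.035 0 0 0.02'
python3 - <<'E'
from h import *
np.set_printoptions(precision=4,suppress=True)
o=get_obs();print(np.round(o["qpos"],1),o["tool_rot"],o["tool_pos"],o["grasp_force"])
c="wrist";im=cams.read_camera(c);cv2.imwrite("pics/w4.png",im[:,:,::-1])
for n,z in [("box_in",.005),("lid_hinge",.05),("lid_front",.17),("clasp_hinge",.064),("clasp_tip",.15),("toybox",0)]:
    for r in finder.tip_of(n,c)[:2]: print(n,np.round(r["xy"],1),round(r["p"],2),atz(c,r["xy"],z))
E
```

```text
time_s: 10.68
tool_pos: [0.4802, 0.1993, 0.1127]
tool_rot: [-177.8, 27.0, 171.7]
force: [0.9, -0.1, -0.8]
grip_width: 0.0404
grasp_force: 19.8
time_s: 11.68
tool_pos: [0.503, -0.1452, 0.1896]
tool_rot: [-177.7, 26.2, 178.7]
force: [0.5, 1.0, -0.4]
grip_width: 0.0406
grasp_force: 19.8
[  6.6 -15.1   8.3 125.6  -2.4  43.4 104.6] [-177.6702   26.1716  178.7276] [ 0.503  -0.1452  0.1896] 19.752184444005252
box_in [262.7 142. ] 0.72 [ 0.5496 -0.2172  0.005 ]
box_in [327.  242.9] 0.26 [ 0.6957 -0.1604  0.005 ]
lid_hinge [264.2 222.4] 0.86 [ 0.6151 -0.2155  0.05  ]
clasp_hinge [125.4 112.7] 0.95 [ 0.4866 -0.2951  0.064 ]
clasp_hinge [456.4 239.7] 0.38 [ 0.6248 -0.025   0.064 ]
clasp_tip [ 86.2 233.7] 0.91 [ 0.5267 -0.2966  0.15  ]
toybox [270.4 189.3] 0.91 [ 0.6134 -0.2127  0.    ]
```

View pics/w4.png

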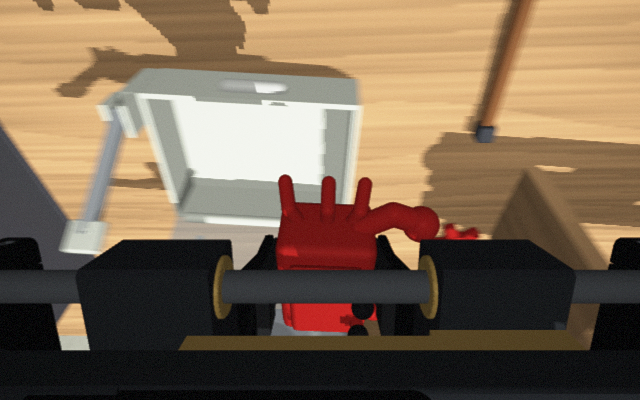

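Run:
```python
from h import *
np.set_printoptions(precision=4,suppress=True)
for uv in [(143,68),(357,79),(360,104),(150,95)]: print(atz("wrist",uv,.05))
for uv in [(264,125),(322,130),(250,106)]: print(atz("wrist",uv,.005))
for uv in [(377.5,210),(453,213),(383,153),(456,160)]: print("top",atz("top",uv,.05))
```

```text
[ 0.4592 -0.2765  0.05  ]
[ 0.4704 -0.1225  0.05  ]
[ 0.4898 -0.1198  0.05  ]
[ 0.4797 -0.2789  0.05  ]
[ 0.5314 -0.2067  0.005 ]
[ 0.5375 -0.1525  0.005 ]
[ 0.512  -0.2166  0.005 ]
top [ 0.4866 -0.1183  0.05  ]
top [ 0.4794 -0.2962  0.05  ]
top [ 0.6226 -0.1321  0.05  ]
top [ 0.6052 -0.3048  0.05  ]
```

```bash
python3 -m creep '0.032 -0.024 -0.02 -1.5 0.02;0.031 -0.024 -0.02 -1.5 0.02;0 0 -0.03 0 0.02;0 0 -0.03 0 0.02;0 0 -0.03 0 0.02;0 0 0 0 0.02;0 0 0 0 0.02'
python3 - <<'E'
from h import *
c="wrist";im=cams.read_camera(c)
s=cams.read_camera("scene");s=cv2.resize(s[140:270,160:310],(600,520),interpolation=cv2.INTER_CUBIC);cv2.imwrite("pics/s5.png",s[:,:,::-1])
E
```

```text
time_s: 12.9
tool_pos: [0.5676, -0.1901, 0.0598]
tool_rot: [-177.6, 26.2, 175.9]
force: [-0.1, -0.2, 1.1]
grip_width: 0.0397
grasp_force: 19.8
```

View pics/s5.png

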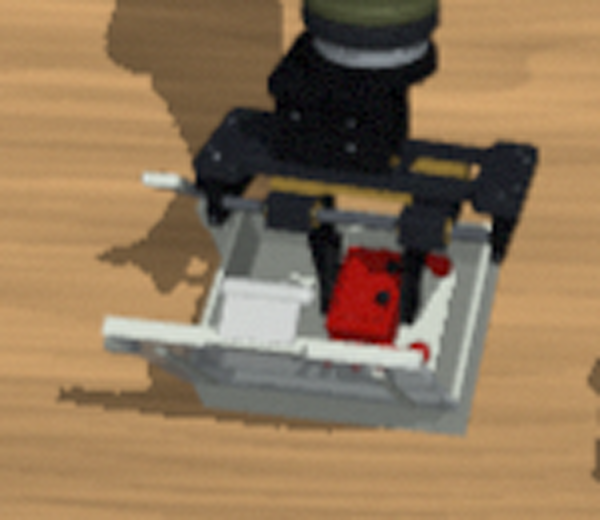

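The crab hangs upright over the open box, clear of its walls and of the clasp lever. I'll lower it the rest of the way in small steps.

```bash
python3 -m creep '0 -0.001 -0.02 0 0.02;0 -0.001 -0.015 0 0.02;0 0 0 0 0.02'; python3 -m creep '0 0 -0.006 0 0.02;0 0 -0.004 0 0.02;0 0 0 0 0.02;0 0 0 0 0.02'
```

```text
time_s: 13.38
tool_pos: [0.5664, -0.1925, 0.0235]
tool_rot: [-177.7, 26.1, 175.8]
force: [1.0, 0.6, -0.2]
grip_width: 0.0402
grasp_force: 19.8
time_s: 13.88
tool_pos: [0.5667, -0.1927, 0.0137]
tool_rot: [-177.7, 26.1, 175.9]
force: [-0.3, -0.5, -1.6]
grip_width: 0.04
grasp_force: 19.8
```

```bash
python3 -m creep '0 0 -0.002 0 0.02;0 0 0 0 0.02;0 0 0 0 0.056;0 0 0 0 0.056;0 0 0 0 0.056;0 0 0 0 0.056'; python3 -m creep '0 0 0.02 0 0.056;0 0 0.03 0 0.056;-0.01 0 0.04 0 0.056;-0.01 0 0.04 0 0.056;0 0 0.04 0 0.056;0 0 0.03 0 0.056;0 0 0.03 0 0.056;0 0 0.02 0 0.03'
python3 - <<'E'
from h import *
np.set_printoptions(precision=4,suppress=True)
o=get_obs();print(np.round(o["qpos"],1),o["tool_pos"],o["tool_rot"])
c="scene"
im=cams.read_camera("top")
s=cams.read_camera(c)
for n in ["lid_front","lid_hinge","clasp_tip","clasp_hinge","crab"]:
    for k in ["scene","top"]:
        r=finder.tip_of(n,k)[:1]; print(n,k,[(np.round(x["xy"],1),round(x["p"],2)) for x in r])
s=cv2.resize(s[140:270,160:310],(600,520),interpolation=cv2.INTER_CUBIC);cv2.imwrite("pics/s6.png",s[:,:,::-1])
E
```

```text
time_s: 14.62
tool_pos: [0.5666, -0.1926, 0.0115]
tool_rot: [-177.7, 26.1, 175.9]
force: [0.3, -1.1, -0.7]
grip_width: 0.0551
grasp_force: 0.0
time_s: 15.62
tool_pos: [0.5469, -0.1928, 0.2634]
tool_rot: [-177.6, 26.2, 175.9]
force: [-0.5, 0.4, 1.0]
grip_width: 0.0517
grasp_force: 0.0
[  5.9 -10.7  12.1 113.4  -2.2  51.1 104.7] [ 0.5469 -0.1928  0.2634] [-177.6464   26.1992  175.857 ]
lid_front scene [(array([225.7, 228.8]), 0.82)]
lid_front top [(array([433.6, 127. ]), 0.6)]
lid_hinge scene [(array([242.2, 235.1]), 0.8)]
lid_hinge top [(array([419.1, 156. ]), 0.56)]
clasp_tip scene [(array([201.8, 183. ]), 0.55)]
clasp_tip top []
clasp_hinge scene [(array([215.3, 191.2]), 0.59)]
clasp_hinge top [(array([413.6, 159.8]), 0.42)]
crab scene [(array([255.4, 224.1]), 0.74)]
crab top [(array([407.3, 177.1]), 0.72)]
```

View pics/s6.png

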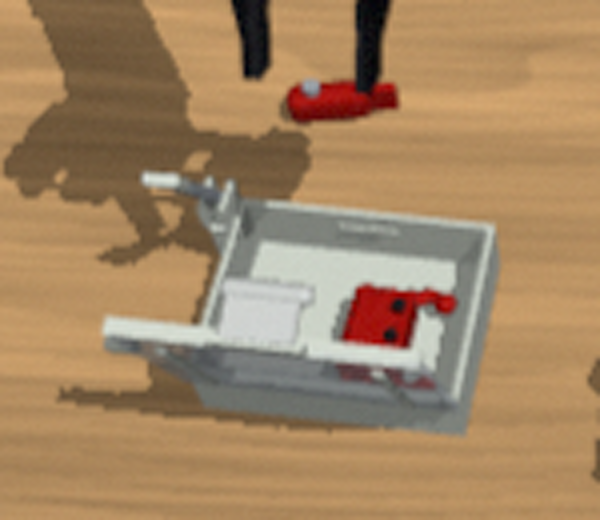

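The crab sits upright in the box, the lid is standing, the clasp is up, and the fish has not moved. Now I'll go over and behind the lid with the fingers closed.

```bash
python3 -m creep '0.02 0 0.02 0 0;0.045 0 0.01 0 0;0.045 0 0 0 0;0.045 0 0 0 0;0.02 0 -0.02 0 0;0 0 -0.04 0 0;0 0 -0.03 0 0;0 0 0 0 0' 20
python3 - <<'E'
from h import *
np.set_printoptions(precision=4,suppress=True)
print(get_obs()["qpos"])
c="scene"
p,_=tri([("scene",[225.7,228.8]),("top",[433.6,127])]);print(p,atz("scene",(255.4,224.1),.005),atz("top",(407.3,177.1),.005))
E
```

```text
time_s: 17.23
tool_pos: [0.7195, -0.192, 0.1971]
tool_rot: [-177.7, 25.7, 175.8]
force: [0.9, 0.4, 0.9]
grip_width: 0.0004
grasp_force: 0.0
[  4.2726  12.6692  11.0134  97.7796  -6.6007  44.2355 103.4804]
[ 0.6588 -0.221   0.1659] [ 0.5565 -0.1905  0.005 ] [ 0.5689 -0.1975  0.005 ]
```

```bash
python3 -m creep '0 0 -0.02 0 0;0 0 -0.015 0 0;-0.02 0 0 0 0;-0.015 0 0 0 0;-0.015 0 0.002 0 0;-0.015 0 0.002 0 0;0 0 0 0 0'; python3 -m creep '-0.015 0 0.002 0 0;-0.015 0 0 0 0;-0.015 0 0 0 0;0 0 0 0 0'
```

```text
time_s: 18.1
tool_pos: [0.6556, -0.1931, 0.1712]
tool_rot: [-177.7, 26.1, 175.8]
force: [0.4, 0.9, 0.5]
grip_width: 0.0005
grasp_force: 0.1
time_s: 18.6
tool_pos: [0.6099, -0.193, 0.172]
tool_rot: [-177.7, 26.0, 175.8]
force: [0.5, -0.1, -0.2]
grip_width: 0.0006
grasp_force: 0.0
```

```bash
cat > lidang.py <<'E'
from h import *
np.set_printoptions(precision=4,suppress=True)
ob=[]
for k in ["scene","top"]:
    cams.read_camera(k)
    for n in ["lid_front","clasp_tip"]:
        r=finder.tip_of(n,k)[:1]
        for x in r:
            print(n,k,np.round(x["xy"],1),round(x["p"],2))
            if n=="lid_front": ob.append((k,x["xy"]))
if len(ob)==2: print(tri(ob))
E
python3 lidang.py
python3 - <<'E'
from h import *
s=cams.read_camera("scene");s=cv2.resize(s[140:270,160:310],(600,520),interpolation=cv2.INTER_CUBIC);cv2.imwrite("pics/s7.png",s[:,:,::-1])
E
```

```text
lid_front scene [234.9 198.6] 0.81
clasp_tip scene [201.8 184.4] 0.43
clasp_tip top [468.5 187.6] 0.56
```

View pics/s7.png

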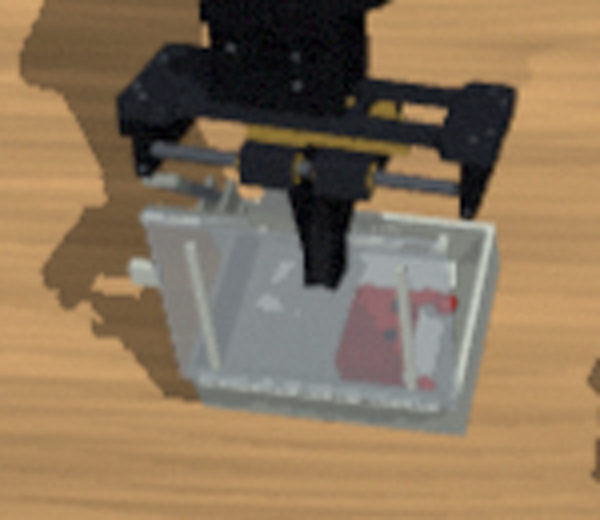

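The lid has swung over to roughly 65°, with the fingers on its outer face and the clasp untouched. I'll keep following the arc.

```bash
python3 -m creep '-0.021 0 -0.007 0 0;-0.021 0 -0.008 0 0;-0.013 0 -0.008 0 0;-0.013 0 -0.009 0 0;-0.011 0 -0.011 0 0;-0.010 0 -0.011 0 0;0 0 0 0 0'; python3 -m creep '-0.008 0 -0.013 0 0;-0.008 0 -0.012 0 0;0 0 0 0 0;0 0 0 0 0'
```

```text
time_s: 19.82
tool_pos: [0.5208, -0.1924, 0.1166]
tool_rot: [-177.7, 25.9, 175.8]
force: [-0.5, 0.4, 0.1]
grip_width: 0.0003
grasp_force: 0.0
time_s: 20.32
tool_pos: [0.5065, -0.1926, 0.0933]
tool_rot: [-177.7, 26.1, 175.8]
force: [0.3, 0.7, -0.4]
grip_width: 0.0005
grasp_force: 0.0
```

```bash
python3 -m creep '-0.006 0 -0.009 0 0;-0.004 0 -0.006 0 0;0 0 0 0 0;0 0 0 0 0'; python3 -m creep '0 0 -0.004 0 0;0 0 -0.003 0 0;0 0 0 0 0;0 0 0 0 0'
```

```text
time_s: 20.82
tool_pos: [0.4965, -0.1926, 0.0784]
tool_rot: [-177.7, 26.1, 175.9]
force: [-0.6, 0.5, 0.5]
grip_width: 0.0004
grasp_force: 0.0
time_s: 21.32
tool_pos: [0.4975, -0.1929, 0.0723]
tool_rot: [-177.6, 26.2, 175.9]
force: [1.2, -0.9, 2.7]
grip_width: 0.0003
grasp_force: 1.6
```

```bash
python3 -m creep '0 0 -0.003 0 0;0 0 0 0 0;0 0 -0.002 0 0;0 0 0 0 0'; python3 -m creep '0 0 -0.003 0 0;0 0 -0.002 0 0;0 0 0 0 0;0 0 0 0 0'
```

```text
time_s: 21.82
tool_pos: [0.4965, -0.1926, 0.0663]
tool_rot: [-177.7, 26.1, 175.8]
force: [1.4, -0.9, 1.0]
grip_width: 0.0003
grasp_force: 1.0
time_s: 22.32
tool_pos: [0.496, -0.1924, 0.0611]
tool_rot: [-177.7, 26.0, 175.8]
force: [-1.8, 0.4, 4.2]
grip_width: 0.0006
grasp_force: 2.5
```

```bash
python3 -m creep '0 0 -0.002 0 0;0 0 -0.001 0 0;0 0 0 0 0;0 0 0 0 0'; python3 -m creep '0 0 -0.002 0 0;0 0 -0.001 0 0;0 0 0 0 0;0 0 0 0 0'
```

```text
time_s: 22.82
tool_pos: [0.4964, -0.1925, 0.0601]
tool_rot: [-177.8, 26.1, 175.8]
force: [-15.6, 5.2, 26.4]
grip_width: 0.0004
grasp_force: 13.1
time_s: 23.32
tool_pos: [0.4967, -0.1926, 0.0591]
tool_rot: [-177.8, 26.2, 175.8]
force: [-33.2, 9.0, 50.0]
grip_width: 0.0004
grasp_force: 25.0
```

```bash
python3 -m creep '0 0 0.01 0 0;0 0 0.03 0 0;0 0 0.04 0 0;0 0 0.04 0 0;-0.01 -0.03 0.01 0 0;-0.015 -0.04 0 0 0;-0.015 -0.04 0 0 0;0 0 0 0 0'
python3 - <<'E'
from h import *
np.set_printoptions(precision=4,suppress=True)
for k in ["wrist","scene","top"]:
    im=cams.read_camera(k)
    if k=="wrist": cv2.imwrite("pics/w8.png",im[:,:,::-1])
    for n,z in [("lid_front",.057),("clasp_tip",.15),("clasp_hinge",.064)]:
        for r in finder.tip_of(n,k)[:1]: print(n,k,np.round(r["xy"],1),round(r["p"],2),atz(k,r["xy"],z))
E
```

```text
time_s: 24.32
tool_pos: [0.4543, -0.3055, 0.1845]
tool_rot: [-177.7, 26.0, 175.5]
force: [0.6, 0.8, -0.0]
grip_width: 0.0005
grasp_force: 0.0
lid_front wrist [461.3 157.6] 0.86 [ 0.489 -0.201  0.057]
clasp_hinge wrist [342.5 169.1] 0.64 [ 0.4901 -0.2947  0.064 ]
lid_front scene [252.9 190.9] 0.76 [ 0.4864 -0.1991  0.057 ]
clasp_tip scene [200.7 181.8] 0.59 [ 0.5277 -0.3037  0.15  ]
clasp_hinge scene [215.1 190.8] 0.54 [ 0.4948 -0.2955  0.064 ]
lid_front top [415.6 208.1] 0.77 [ 0.4909 -0.2069  0.057 ]
clasp_tip top [418.7 157.4] 0.69 [ 0.5975 -0.1956  0.15  ]
clasp_hinge top [459.  207.1] 0.51 [ 0.4931 -0.3061  0.064 ]
```

View pics/w8.png

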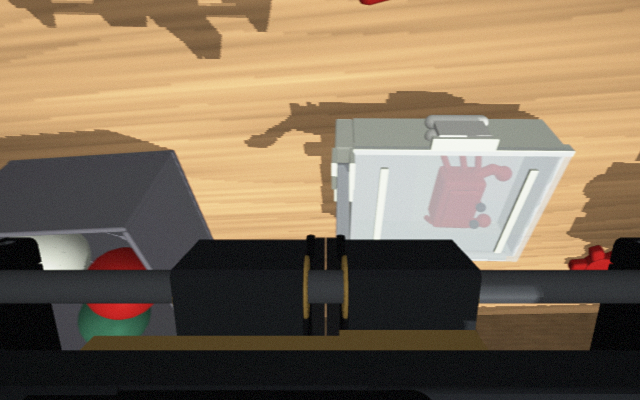

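The lid is shut: its front edge fits a height of 57 mm in all three views. The crab stands upright inside and the clasp is still up. I'll check how far the dark bin is from the gripper's body before pressing the lever.

```bash
python3 - <<'E'
from h import *
for z in (0,.1,.15): print(z,atz("top",(517,200),z),atz("top",(538,98),z),atz("scene",(156,186),z),atz("scene",(128,287),z))
E
python3 -m creep '0.01 0.002 -0.016 0 0;0.01 0.003 -0.014 0 0;0.012 0 0 0 0;0 0 0 0 0'
```

```text
0 [ 0.51167812 -0.46894281  0.        ] [ 0.76687877 -0.5253691   0.        ] [ 4.43042237e-01 -4.87380863e-01 -1.11022302e-16] [ 0.7378882  -0.47391409  0.        ]
0.1 [ 0.50819772 -0.42371838  0.1       ] [ 0.73790376 -0.47450767  0.1       ] [ 0.5104094  -0.43291552  0.1       ] [ 0.77219423 -0.42095879  0.1       ]
0.15 [ 0.50645752 -0.40110616  0.15      ] [ 0.72341625 -0.44907695  0.15      ] [ 0.54409297 -0.40568286  0.15      ] [ 0.78934724 -0.39448113  0.15      ]
time_s: 25.42
tool_pos: [0.4897, -0.2975, 0.1557]
tool_rot: [-177.6, 26.1, 175.9]
force: [-0.8, -0.1, -0.1]
grip_width: 0.0006
grasp_force: 0.0
```

```bash
python3 -m creep '0.012 -0.001 0 0 0;0.012 -0.001 -0.002 0 0;0.012 0 -0.006 0 0;0.012 0 -0.009 0 0;0.012 0 -0.012 0 0;0.010 -0.001 -0.012 0 0;0.008 0 -0.010 0 0;0 0 0 0 0'; python3 -m creep '0.004 0 -0.009 0 0;0.003 0 -0.008 0 0;0 0 -0.006 0 0;0 0 0 0 0'
```

```text
time_s: 26.42
tool_pos: [0.5663, -0.3, 0.1028]
tool_rot: [-177.7, 25.9, 175.9]
force: [-0.8, 0.8, 1.2]
grip_width: 0.0004
grasp_force: 0.0
time_s: 26.92
tool_pos: [0.5731, -0.3003, 0.0807]
tool_rot: [-177.7, 26.0, 175.8]
force: [0.1, -0.3, 0.2]
grip_width: 0.0007
grasp_force: 0.0
```

```bash
python3 -m creep '0 0 -0.004 0 0;0 0 -0.003 0 0;0 0 0 0 0;0 0 0 0 0'; python3 -m creep '0 0 -0.002 0 0;0 0 -0.001 0 0;0 0 0 0 0;0 0 0 0 0'
```

```text
time_s: 27.42
tool_pos: [0.5734, -0.3005, 0.0744]
tool_rot: [-177.7, 26.1, 175.9]
force: [0.5, -0.9, -0.4]
grip_width: 0.0006
grasp_force: 0.0
time_s: 27.92
tool_pos: [0.5738, -0.3007, 0.0719]
tool_rot: [-177.7, 26.1, 175.9]
force: [-1.5, 1.2, 4.2]
grip_width: 0.0004
grasp_force: 2.3
```

```bash
python3 -m creep '0 0 -0.002 0 0;0 0 0 0 0;0 0 0 0 0'; python3 -m creep '0 0 0.02 0 0;0 0 0.04 0 0;0 0 0.05 0 0;-0.04 0.03 0.04 0 0;-0.05 0.02 0.03 0 0;-0.04 0 0.03 0 0;0 0 0 0 0;0 0 0 0 0'
python3 - <<'E'
from h import *
np.set_printoptions(precision=4,suppress=True)
t=[]
for k in ["scene","top"]:
    im=cams.read_camera(k); a,b=((140,160) if k=="scene" else (120,360))
    t.append(cv2.resize(im[a:a+130,b:b+130],(400,400),interpolation=cv2.INTER_CUBIC))
    for n,z in [("lid_front",.057),("clasp_tip",.068),("crab",.005),("rod",0),("fish",0),("starfish",0)]:
        for r in finder.tip_of(n,k)[:1]: print(n,k,np.round(r["xy"],1),round(r["p"],2),atz(k,r["xy"],z))
cv2.imwrite("pics/f9.png",np.hstack(t)[:,:,::-1])
E
```

```text
time_s: 28.3
tool_pos: [0.5741, -0.3009, 0.0711]
tool_rot: [-177.7, 26.2, 175.8]
force: [-7.3, 3.4, 12.9]
grip_width: 0.0003
grasp_force: 6.7
time_s: 29.3
tool_pos: [0.4697, -0.2544, 0.2609]
tool_rot: [-177.8, 26.2, 175.6]
force: [0.0, 0.2, -0.2]
grip_width: 0.0003
grasp_force: 0.0
lid_front scene [251.8 190.8] 0.9 [ 0.4862 -0.202   0.057 ]
clasp_tip scene [201.6 218.9] 0.61 [ 0.5819 -0.3114  0.068 ]
rod scene [329.2 189. ] 0.58 [0.4329 0.0008 0.    ]
fish scene [243.9 166.9] 0.7 [ 0.3652 -0.2503  0.    ]
starfish scene [328.7 281.1] 0.81 [0.7039 0.007  0.    ]
lid_front top [417.6 207. ] 0.88 [ 0.4935 -0.2116  0.057 ]
clasp_tip top [457.9 171.8] 0.66 [ 0.5752 -0.3033  0.068 ]
crab top [237.4 153.5] 0.18 [0.6297 0.2284 0.005 ]
rod top [327.3 229.8] 0.64 [0.4377 0.0019 0.    ]
fish top [431.6 254.6] 0.39 [ 0.3764 -0.2569  0.    ]
starfish top [327.4 126.6] 0.6 [0.6979 0.0015 0.    ]
```

View pics/f9.png

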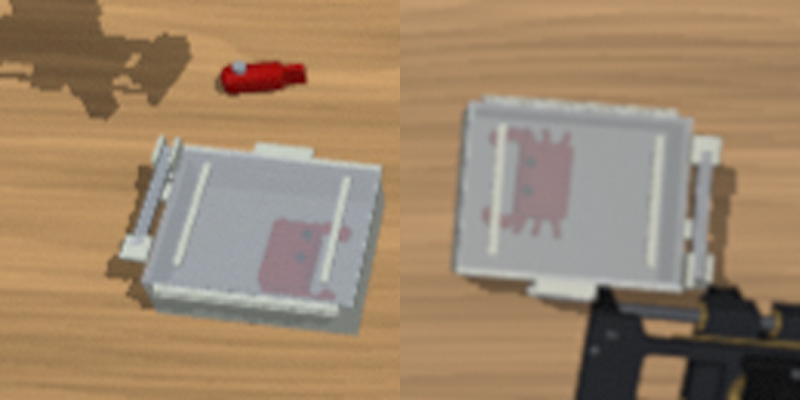

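The lid is shut, the clasp lever lies flat over its ear, the crab stands upright inside, and the robot is clear of everything. The toys have not moved.

```bash
python3 -c "
from cell import ticket
print(ticket.sign_off())"
```

```text
the job is handed in; nothing more can be done
None
```

The job is handed in: the crab stands upright in the box, the lid is pressed shut past its catch, and the clasp is down flat; the rod, fish and starfish measured where they started, and the bowl, vase and crayon were not re-measured. No verdict came back.

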